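# Tighten the burr nut at the bottom of the grain mill's throat with its long socket key

## Task

The grain mill has been cleaned and the brass nut that holds its burr, deep at the bottom of the open throat, is only finger-tight. Take the long socket key with the red wing handle out of its wooden stand, lower it down the throat and feel for the nut's flats until the socket drops fully onto it, then turn it clockwise until the nut comes up hard against its stop, and put the key back upright in its well in the stand. Be gentle, as the ceramic burr under the nut chips if the key is hammered, leaned on or strained in the mill, and leave the other things standing where they are.

Things in the scene. Friction and masses are not known exactly. Their poses are not given: they have to be found in the camera images.
- mill: grain mill, hopper off, fixed in place: round light-wood housing 140 mm across, bright metal collar on top, 140 mm high. Origin: centre of underside, z up; small metal flour spout towards -x. On its axis the throat: a round upright bore 40 mm wide from the mouth down to a floor at 44 mm height, where the nut stands
- mill_mouth (a point): centre of the throat's open mouth, on the mill's axis 140 mm above its underside; a chamfer 6 mm deep widens the mouth from 40 to 49 mm. The collar round it is 66 mm wide. The ceramic burr on the throat's floor chips when the contact forces of the key in the mill add up to over 80 N; half-caught flats wedge and multiply a push about threefold, so keep pushes below 20 N
- nut_top (a point): point on the mill's axis level with the nut's top, 62.5 mm above the mill's underside. Brass nut: hexagon 24 mm across flats, flats from 44 to 60 mm high, corners eased over the top 2 mm, then a round cone to its top. It sits on a spindle locked at any angle, so which way its flats face is unknown (no reading gives it; this point's axes are the mill's) and must be felt for
- nut (a joint): how far the nut is turned on its thread, rad: grows as it turns clockwise seen from above (tightens); starts between 0.7 and 1.1; 1.6 is the hard stop where it is tight. It does not tell which way the flats face. Thread drag about 0.12 N m, so light pressing and sliding do not turn it
- stand: wooden key stand, a block 78x130x34 mm, fixed in place. Origin: centre of underside, z up, long side along its y. A round well for the key is sunk in its top 30 mm from the middle towards -y; a square recess with two small brass thumb nuts (fixed) towards +y
- stand_well (a point): centre of the floor of the stand's round well, 8 mm above the stand's underside; the well is 41 mm wide and 26 mm deep with a 3 mm chamfer round its mouth
- key: socket key, steel, 158 mm long, about 0.22 kg, standing in the well, socket down. Origin: centre of the socket's lower rim; z up the shaft. Socket 36 mm wide, 30 mm long; hexagon hole 25.2 mm across flats, 16 mm deep, two flats square to the key's x: it fits the nut every 60 degrees with 5 degrees of play either way. Fully on, the origin is 16 mm below the nut's top; flats crossed, 2.5 mm below
- key_handle (a point): middle of the key's red wing handle, 140 mm above the key's origin, axes as the key's. The wing is 56 mm along x, 14 mm thick along y, 36 mm high (122 to 158 mm above the origin): pinch it across its thickness from above. Below it the steel shaft is 15 mm thick
- hopper: clear plastic hopper of the mill, an upturned funnel standing on its wide rim, 138 mm across and 98 mm high; origin centre of its underside. Bystander
- kettle: white steel kettle with an arch handle, 228x265x256 mm; origin centre of its underside. Bystander
- grain_jar: clear jar with a green lid, 89 mm across and 137 mm high; origin centre of its underside. Bystander
- salt: clear salt shaker, 44 mm across and 90 mm high; origin centre of its underside. Bystander
- spice_jar: spice jar with a red lid, 47 mm across and 97 mm high; origin centre of its underside. Bystander
- pasta_jar: tall clear jar of dry pasta with a grey lid, 91 mm across and 181 mm high; origin centre of its underside. Bystander
- teaspoon: white teaspoon lying flat, 139x30x10 mm; origin centre of its underside. Bystander
Not all that is in view belongs to the job. There is more than one size of the key; the one meant has the size given above.

How it is judged:
By the outcome, as a careful person would: the job done as asked, in the order asked, and still so for the second after the job is handed in, with the robot touching nothing.
It also fails if it takes over 72 s, if anything falls off the work surface, if the arm or the gripper's body presses on something with over 40 N, if the wrist force passes 120 N, or if a joint passes its speed limit or range.

## Robot

A 6-joint arm with a two-finger parallel gripper is mounted at the origin on a cart in front of the work surface, level with it; the furniture and walls round the work are solid. World frame = base frame: x ahead of the robot, y to its left, z up, the work surface at z = 0. Lengths are in m, angles in rad, forces in N, time in s.
With the tool pointing down it reaches from about 0.425 to 0.95 m from the base axis. Payload 3.5 kg.
Tool frame: the origin (TCP) lies midway between the tips of the shut fingers; the grasp point (between the pads) lies 19 mm behind it; x points along the fingers, y is the direction in which the jaws open and shut, and the axes are right-handed (so a half turn about x gives the same grasp; the last joint's range is limited). The gripper opens to 85 mm and grips with 20 to 120 N. Pads are 22 mm wide; open, the fingers measure 114 mm over their backs; the gripper's body (76 mm by 85 mm) begins 54 mm behind the grasp point. The pads swing forward as they close: fully open they stand 13 mm farther back than shut.
Start: joints at [1.084, 0.286, 1.577, -0, 1.279, -0.15], TCP at [0.223, 0.637, 0.231] pointing down, gripper open.
Joint ranges: [-2.77, 2.77], [-0.9, 2.22], [0.21, 2.48], [-1.53, 4.67], [0.24, 2.81], [-2.84, 2.84]. Speed limits (rad/s): [2.79, 2.79, 3.14, 3.14, 3.14, 3.14].

## Interface

Orientations are given as a unit quaternion [x, y, z, w].
In Python, from plant import sensors, optics, ctrl gives the robot as it stands.
- The arm moves only by the tool arm_command, never from a script. Its argument "increments" is a list that holds one entry, the list of rows, each a list of 4 numbers: the shift along the tool's x, y, z in cm, then the turn about the tool's x in rad. A call has 1 to 20 rows; each row shifts and turns the commanded pose from where the row before left it, along the tool's axes as they then stand; what a row does not reach is not made up. A row lasts 1/8 s, in which the tool goes at most 62.5 mm and 10.7 degrees, less where a joint would pass 70% of its speed; a pose out of reach is approached as far as the arm can. A call with a gripper value outside its range is refused whole. "grip" is the finger opening in cm, from 0 to 8.54, set as the call begins (left out, the last holds). The fingers move at their own pace and stop on an object; "grip_force" is the grip in N (left out, the last holds). Time passes only in rows, so rows that do not move let the fingers close. It gives the time, the measured TCP pose, the force and the opening at its end, in the units of the state.
- sensors.get_state(): the state, without advancing time (a new reading comes with each control period).
- optics.read_camera(name): name is "side" or "top" or "wrist"; returns the picture (400x640x3 uint8, blue, green, red); there is no depth.
- optics.camera_model(name): a dict with "camera_matrix" (3x3 intrinsics, pixels), "world_from_camera" (4x4, takes a point from camera to world coordinates); the wrist camera has in their place "mount" (4x4, takes a point from camera to tool coordinates, whose origin is the TCP and whose axes are the tool frame's). Camera axes: x right, y up, looking along -z (the intrinsics and any distortion apply to the point x, -y, -z); pixel columns grow to the right and rows downward; lengths in m; the calibration is good to about 2 mm. The wrist camera is an equidistant fisheye: a pixel r from the principal point sees the ray r / f radians off the axis. A picture is of the moment at which its call begins: read the wrist's pose just before it. camera_model takes no time and is no camera call.
- ctrl.sign_off(): hands the job in, once; it reports no verdict.
Trained networks look in the newest picture that a camera, given by its name, has taken for a name from the list of things; names that differ only in an ending like _2 or _b are one class to them, and where a whole thing is asked for, a point or a joint stands for the part that bears it (a point fixed in the world has none). Each returns a list of dicts, best first, with "conf" (0 to 1); they miss things now and then, are a little off and sometimes report something else, mostly with a low value. They report only what shows in the picture. A call takes as long as a camera call. They do not tell look-alikes from the thing itself.
- optics.boxes_of(camera, query): "at" ([row, column] in pixels, amid what is visible of it).
- optics.place_of(camera, query): "at" ([row, column] in pixels: a listed point, or the origin of a listed thing).
The state is a dict: "time": time; "qpos": joint angles; "dq": joint speeds; "joint_efforts": joint torques, N m; "eef_pos": TCP position; "tcp_rot": TCP orientation; "contact_force": force on the tool from outside, world axes, zero at the start; "wrist_torque": the same for the moment, N m; "opening": opening from 0.0 (shut) to 1.0 (fully open).
Only numpy, scipy, OpenCV 4.12 (cv2) and the standard library are available. Lean on these libraries where they do the work, as an engineer would, in place of code of your own. Each camera call takes 0.05 s, during which the arm holds its last target.

## Working session

There is one attempt and no reset: what is moved stays moved. The work goes in short steps, Python scripts to look and compute and a tool call to move; the robot and the scene stay as the last step left them, time stands still between calls to the robot, and variables do not carry over. Pictures are saved under pics/ and viewed, and the job is handed in when it is done.

Besides the shell and the picture viewer there is one more tool, called in YAML: its name, and indented under it one key for each argument. arm_command: Moves the arm, as the interface text tells. Its arguments: {"type":"object","properties":{"increments":{"type":"array","items":{"type":"array","items":{"type":"array","items":{"type":"number"}}}},"grip":{"type":"number"},"grip_force":{"type":"number"}},"required":["increments"]}

```bash
mkdir -p pics; ls; cat > h.py <<'E'
import numpy as np, cv2
from plant import sensors, optics, ctrl
from scipy.spatial.transform import Rotation as R
def st(): return sensors.get_state()
def snap(c,n):
    s=st(); im=np.asarray(optics.read_camera(c)); cv2.imwrite('pics/'+n+'.png',im); return im,s
E
python3 - <<'E'
from h import *
s=st(); print(s)
for c in ['side','top','wrist']:
    snap(c,c+'0'); print(c,optics.camera_model(c))
    for q in ['mill','mill_mouth','stand','stand_well','key','key_handle']:
        print(q,[(np.round(d['at'],1).tolist(),round(d['conf'],2)) for d in optics.place_of(c,q)][:4])
print(st()['time'])
E
```

```text
pics
{'time': 0.0, 'qpos': array([ 1.08396974e+00,  2.87232712e-01,  1.57819158e+00,  3.18128468e-05,
        1.27860539e+00, -1.50005665e-01]), 'dq': array([-0.00116217,  0.00240916, -0.00092727, -0.00181135,  0.00175447,
       -0.00059325]), 'joint_efforts': array([-1.44711201e-03, -4.05986094e+01, -2.92620367e+01, -2.12597820e-04,
        5.89569230e-03, -3.73739823e-06]), 'eef_pos': array([0.22273384, 0.63648927, 0.22989459]), 'tcp_rot': array([ 0.11771024,  0.69738185, -0.11934012,  0.69682192]), 'contact_force': array([ 0.34967643,  0.85613774, -0.17127369]), 'wrist_torque': array([ 0.01367008,  0.04942741, -0.04617871]), 'opening': 0.9959717126531811}
side {'camera_matrix': array([[406.82336077,   0.        , 317.95646715],
       [  0.        , 406.82336077, 196.15645518],
       [  0.        ,   0.        ,   1.        ]]), 'world_from_camera': array([[-0.99944871,  0.00795553, -0.03223326,  0.60374959],
       [-0.03065475, -0.59396408,  0.80390731,  0.95662991],
       [-0.01274989,  0.80445223,  0.59388051,  0.83542744],
       [ 0.        ,  0.        ,  0.        ,  1.
[... 1117 characters left out ...]
     , 320.70429974],
       [  0.        , 309.70691629, 192.56225732],
       [  0.        ,   0.        ,   1.        ]]), 'mount': array([[-1.64894981e-04,  3.02270196e-01, -9.53222273e-01,
        -1.43379654e-01],
       [ 9.99999986e-01,  3.05045285e-05, -1.63313818e-04,
        -1.12466569e-03],
       [-2.02873039e-05, -9.53222287e-01, -3.02270197e-01,
        -7.63989571e-02],
       [ 0.00000000e+00,  0.00000000e+00,  0.00000000e+00,
         1.00000000e+00]])}
mill []
mill_mouth []
stand [([366.8, 66.3], 0.55), ([371.5, 62.7], 0.55)]
stand_well [([369.6, 61.9], 0.74)]
key [([371.4, 59.9], 0.74), ([374.1, 53.4], 0.67), ([385.9, 59.2], 0.43)]
key_handle [([393.6, 37.3], 0.64)]
1.05
```

View pics/top0.png

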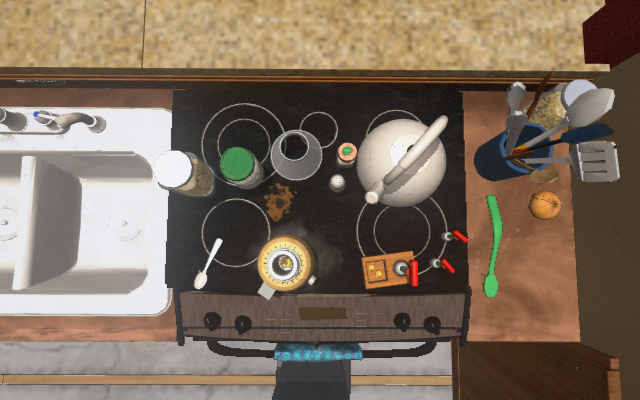

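View pics/side0.png

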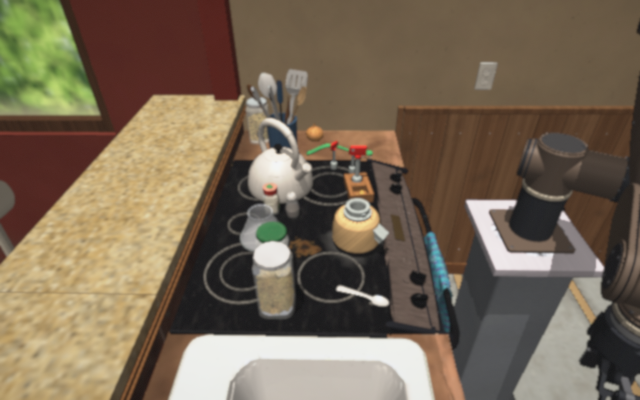

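View pics/wrist0.png

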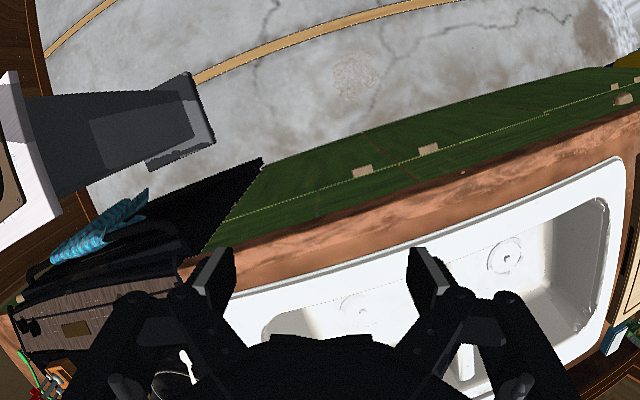

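```bash
cat >> h.py <<'E'
def ray(c,rc,s=None):
    m=optics.camera_model(c); K=m['camera_matrix']; x=(rc[1]-K[0,2])/K[0,0]; y=(rc[0]-K[1,2])/K[1,1]
    if c=='wrist':
        T=np.eye(4); T[:3,:3]=R.from_quat(s['tcp_rot']).as_matrix(); T[:3,3]=s['eef_pos']; T=T@m['mount']
        r=np.hypot(x,y); k=np.sin(r)/r if r>1e-9 else 1; d=np.array([x*k,-y*k,-np.cos(r)])
    else:
        T=m['world_from_camera']; d=np.array([x,-y,-1.])
    return T[:3,3],T[:3,:3]@d
def atz(c,rc,z,s=None):
    o,d=ray(c,rc,s); return (o+d*(z-o[2])/d[2])
def tri(a,b):
    A=[];B=[]
    (o1,d1),(o2,d2)=a,b
    t=np.linalg.lstsq(np.array([d1,-d2]).T,o2-o1,rcond=None)[0]
    p,q=o1+t[0]*d1,o2+t[1]*d2
    return (p+q)/2,np.linalg.norm(p-q)
E
python3 - <<'E'
from h import *
p=lambda *a:print(a[0],np.round(a[1],4),*a[2:])
p('mouth top',atz('top',(261.6,281.2),.14)); p('mouth side',atz('side',(203.8,357.2),.14))
p('mouth alt',atz('top',(263.2,286),.14))
p('mill',atz('top',(260.3,288.6),0),atz('side',(243.2,357),0))
p('stand',atz('top',(269.3,384.9),0),atz('side',(188.1,360.4),0))
p('well',atz('top',(267.4,399.2),.008),atz('side',(184.9,354.1),.008))
p('key',atz('top',(265.8,401.4),.008),atz('side',(185.9,355.3),.008))
p('handle',atz('top',(271,413.2),.148),atz('side',(148,354.2),.148))
for a in [((271,413.2),(148,354.2)),((265.5,444.4),(145.3,335)),((236.9,458.8),(145.3,335)),((261.6,281.2),(203.8,357.2))]:
    print(tri(ray('top',a[0]),ray('side',a[1])))
im=cv2.imread('pics/top0.png')[215:300,230:480]; cv2.imwrite('pics/topc.png',cv2.resize(im,None,fx=3.2,fy=3.2,interpolation=cv2.INTER_CUBIC))
im=cv2.imread('pics/side0.png')[130:260,300:420]; cv2.imwrite('pics/sidec.png',cv2.resize(im,None,fx=4.5,fy=4.5,interpolation=cv2.INTER_CUBIC))
E
```

```text
mouth top [0.538  0.0599 0.14  ]
mouth side [0.5304 0.0498 0.14  ]
mouth alt [0.5345 0.0491 0.14  ]
mill [0.5316 0.0546 0.    ] [5.25314775e-01 6.04540501e-02 1.11022302e-16]
stand [ 0.5096 -0.1966  0.    ] [ 0.50008431 -0.22432735  0.        ]
well [ 0.5153 -0.2323  0.008 ] [ 0.52235691 -0.23240744  0.008     ]
key [ 0.5195 -0.238   0.008 ] [ 0.51837014 -0.22626733  0.008     ]
handle [ 0.5195 -0.2317  0.148 ] [ 0.5269113  -0.24954706  0.148     ]
(array([ 0.52447996, -0.22846064,  0.16033633]), np.float64(0.007575429685005601))
(array([ 0.5610219 , -0.30462756,  0.13074714]), np.float64(0.061011596326828725))
(array([ 0.5928316 , -0.35342738,  0.09978567]), np.float64(0.003914819661546037))
(array([0.53485348, 0.05926499, 0.14704313]), np.float64(0.007304295449377451))
```

View pics/topc.png

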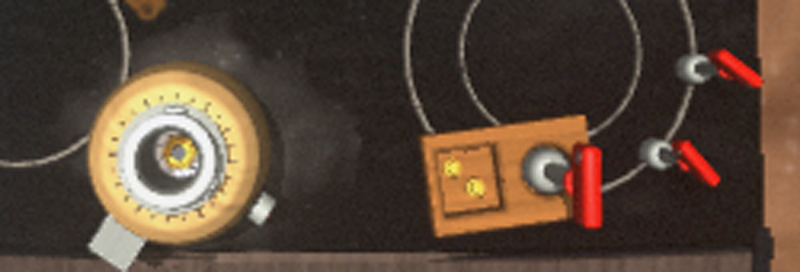

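View pics/sidec.png

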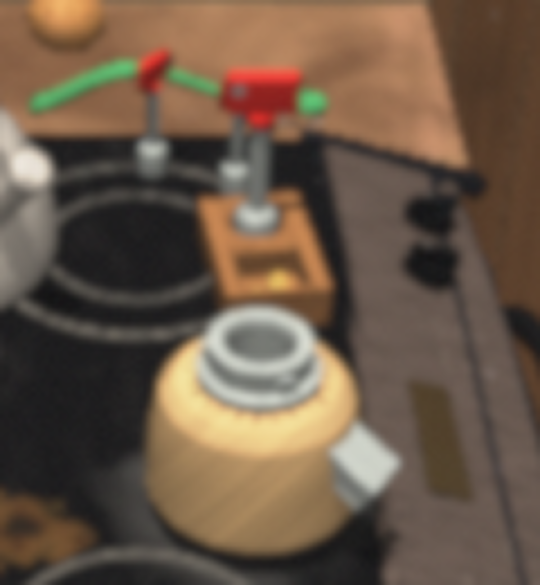

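```bash
cat >> h.py <<'E'
def yawof(s):  # angle of tool y axis in world xy
    M=R.from_quat(s['tcp_rot']).as_matrix(); return np.arctan2(M[1,1],M[0,1]),M
def plan(tgt,yaw=None,n=None,s=None,vmax=.055,start=None):
    """tgt world xyz for TCP; yaw: target tool-y angle (mod pi picks nearest). rows in tool axes"""
    s=s or st(); y0,M=yawof(s); p=np.array(s['eef_pos'] if start is None else start)
    dyaw=0 if yaw is None else (yaw-y0+np.pi/2)%np.pi-np.pi/2
    d=np.array(tgt)-p
    n=n or max(int(np.ceil(np.linalg.norm(d)/vmax)),int(np.ceil(abs(dyaw)/.17)),1)
    rows=[]; F=M.copy()
    for i in range(n):
        a=F.T@(d/n); t=-dyaw/n  # x down: turn about tool x by +t lowers yaw
        rows.append([round(float(v)*100,2) for v in a]+[round(t,3)]); F=F@R.from_euler('x',t).as_matrix()
    print('n',n,'dyaw',round(dyaw,3),'yaw0',round(y0,3)); print(str(rows).replace(' ',''))
E
python3 - <<'E'
from h import *
s=st(); print(yawof(s))
plan([.53,.03,.27],yaw=np.pi/2)
E
```

```text
(np.float64(1.2340326923875304), array([[ 2.12137988e-05,  3.30434252e-01,  9.43829012e-01],
       [ 9.75476037e-06,  9.43829012e-01, -3.30434252e-01],
       [-1.00000000e+00,  1.62165916e-05,  1.67988918e-05]]))
n 13 dyaw 0.337 yaw0 1.234
[[-0.3,-3.63,3.77,np.float64(-0.026)],[-0.3,-3.72,3.68,np.float64(-0.026)],[-0.3,-3.82,3.58,np.float64(-0.026)],[-0.3,-3.91,3.48,np.float64(-0.026)],[-0.3,-4.0,3.38,np.float64(-0.026)],[-0.3,-4.08,3.27,np.float64(-0.026)],[-0.3,-4.17,3.16,np.float64(-0.026)],[-0.3,-4.25,3.06,np.float64(-0.026)],[-0.3,-4.33,2.94,np.float64(-0.026)],[-0.3,-4.4,2.83,np.float64(-0.026)],[-0.3,-4.47,2.72,np.float64(-0.026)],[-0.3,-4.54,2.6,np.float64(-0.026)],[-0.3,-4.61,2.48,np.float64(-0.026)]]
```

arm_command:
  increments:
    - [[-0.3, -3.63, 3.77, -0.026], [-0.3, -3.72, 3.68, -0.026], [-0.3, -3.82, 3.58, -0.026], [-0.3, -3.91, 3.48, -0.026], [-0.3, -4.0, 3.38, -0.026], [-0.3, -4.08, 3.27, -0.026], [-0.3, -4.17, 3.16, -0.026], [-0.3, -4.25, 3.06, -0.026], [-0.3, -4.33, 2.94, -0.026], [-0.3, -4.4, 2.83, -0.026], [-0.3, -4.47, 2.72, -0.026], [-0.3, -4.54, 2.6, -0.026], [-0.3, -4.61, 2.48, -0.026], [0, 0, 0, 0]]

```text
time: 2.8
eef_pos: [0.5315, 0.0272, 0.2706]
tcp_rot: [0.001, 0.707, -0.001, 0.707]
contact_force: [0.3, 0.1, -0.7]
opening: 0.996
```

```bash
python3 - <<'E'
from h import *
im,s=snap('wrist','w1'); print(s['time'],s['eef_pos'],s['qpos'],yawof(s)[0])
for q,z in [('mill_mouth',.14),('nut_top',.0625),('key_handle',.148),('stand_well',.008)]:
    print(q,[(np.round(d['at'],1).tolist(),round(d['conf'],2),np.round(atz('wrist',d['at'],z,s),4)) for d in optics.place_of('wrist',q)][:3])
E
```

```text
2.8 [0.53150967 0.02719215 0.27064411] [-1.39427047e-01 -6.09012408e-02  1.88340167e+00 -4.34042268e-04
  1.31826733e+00 -1.70647806e+00] 1.5671590852925006
mill_mouth [([185.0, 354.0], 0.82, array([0.5345, 0.0566, 0.14  ])), ([145.4, 165.6], 0.55, array([ 0.4931, -0.1248,  0.14  ]))]
nut_top [([162.9, 347.6], 0.82, array([0.5303, 0.057 , 0.0625]))]
key_handle [([174.6, 68.9], 0.95, array([ 0.5165, -0.2628,  0.148 ])), ([226.7, 62.4], 0.8, array([ 0.5831, -0.2991,  0.148 ])), ([174.1, 87.2], 0.77, array([ 0.517 , -0.2307,  0.148 ]))]
stand_well [([150.4, 148.6], 0.81, array([ 0.5174, -0.2283,  0.008 ]))]
```

View pics/w1.png

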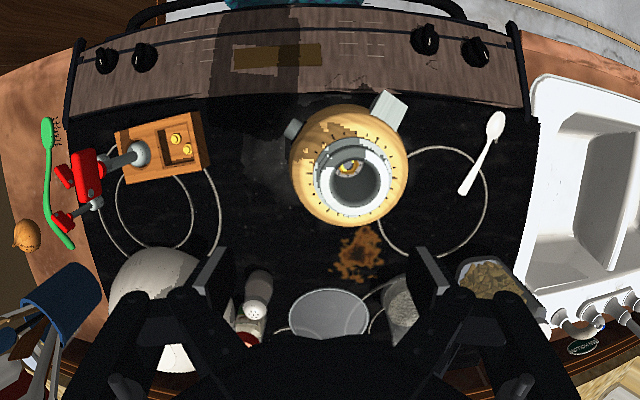

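```bash
python3 - <<'E'
from h import *
im=cv2.imread('pics/w1.png')
cv2.imwrite('pics/w1c.png',cv2.resize(im[110:240,270:430],None,fx=5,fy=5,interpolation=cv2.INTER_CUBIC)[:600])
cv2.imwrite('pics/w1k.png',cv2.resize(im[90:270,40:240],None,fx=3.3,fy=3.3,interpolation=cv2.INTER_CUBIC))
E
```

```text
(no output)
```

View pics/w1c.png

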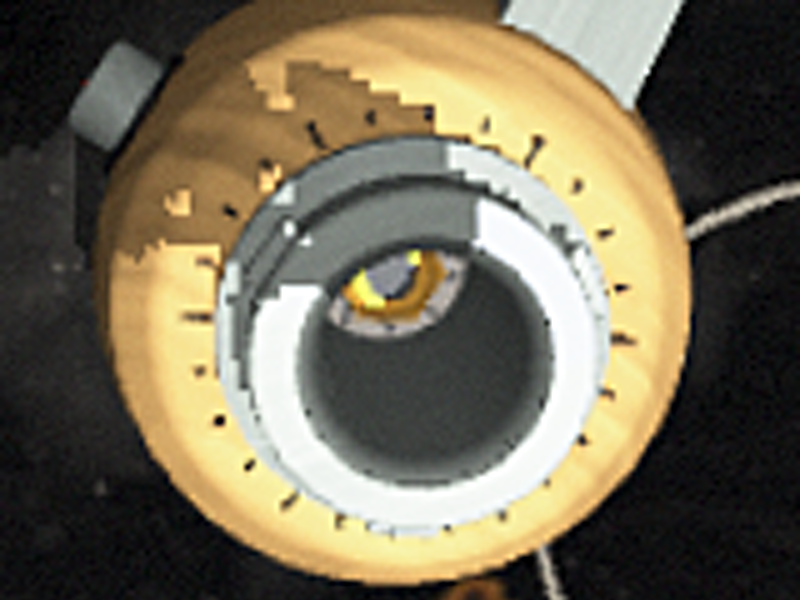

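View pics/w1k.png

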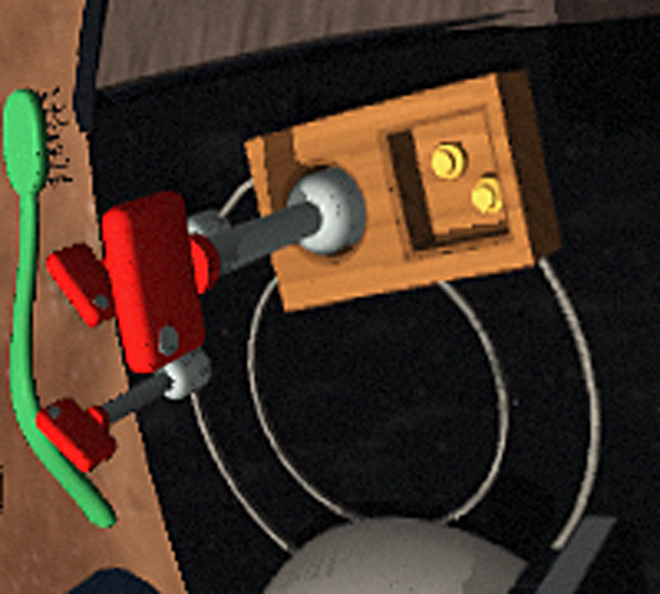

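```bash
python3 - <<'E'
from h import *
s=st()
print(atz('wrist',(181,355.4),.14,s),atz('wrist',(182.7,355.1),.134,s))
# check ring points
for rc in [(181,270/1+0),]: pass
for c in [(355,248),(355,606),(180,430),(530,420)]:
    print(atz('wrist',(110+c[0]/5,270+c[1]/5),.14,s))
plan([.515,-.2,.30],yaw=np.pi/2)
E
```

```text
[0.52844522 0.061877   0.14      ] [0.53176242 0.06235622 0.134     ]
[0.52857784 0.02893915 0.14      ]
[0.52820888 0.09568019 0.14      ]
[0.49590169 0.06144397 0.14      ]
[0.56309064 0.06184976 0.14      ]
n 5 dyaw -0.003 yaw0 1.574
[[-0.6,-4.62,-0.31,np.float64(0.001)],[-0.6,-4.62,-0.31,np.float64(0.001)],[-0.6,-4.62,-0.3,np.float64(0.001)],[-0.6,-4.62,-0.3,np.float64(0.001)],[-0.6,-4.62,-0.3,np.float64(0.001)]]
```

```bash
cat >> h.py <<'E'
import pickle
def snap(c,n):
    s=st(); im=np.asarray(optics.read_camera(c)); cv2.imwrite('pics/'+n+'.png',im); pickle.dump(s,open('pics/'+n+'.pkl','wb')); return im,s
E
python3 - <<'E'
from h import *
s=st(); print(s['time'],s['eef_pos'],yawof(s)[0])
im,s=snap('wrist','w2'); print(s['eef_pos'])
cv2.imwrite('pics/w2c.png',cv2.resize(im[110:230,270:430],None,fx=5,fy=5,interpolation=cv2.INTER_CUBIC))
E
```

```text
3.05 [0.52977755 0.03124618 0.27020868] 1.5735195554985453
[0.52977755 0.03124618 0.27020868]
```

View pics/w2c.png

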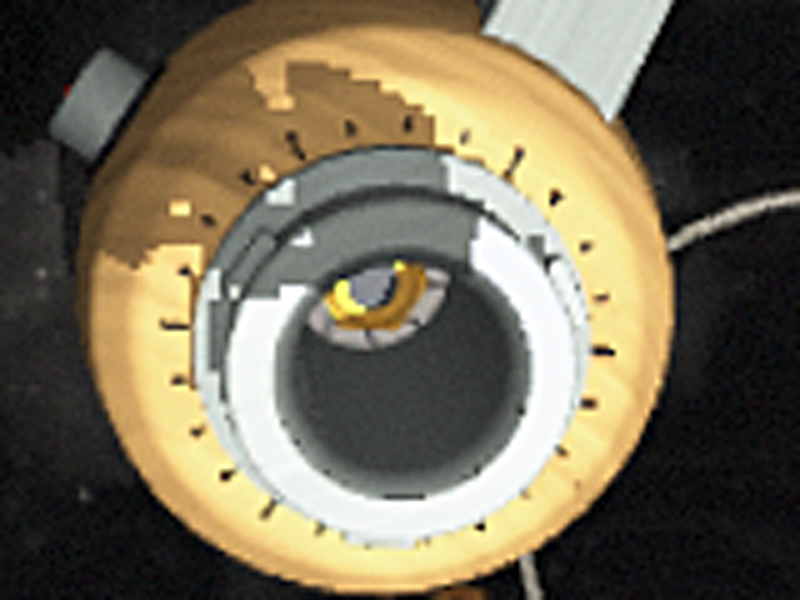

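```bash
python3 - <<'E'
from h import *
s=pickle.load(open('pics/w2.pkl','rb'))
P=lambda x,y,z:print(np.round(atz('wrist',(110+y/5,270+x/5),z,s),4))
P(405,362,.14);P(403,372,.134)
for c in [(228,362),(583,362),(405,187),(405,537)]: P(*c,.14)
for c in [(277,372),(530,372),(403,248),(403,497)]: P(*c,.134)
E
```

```text
[0.5298 0.0578 0.14  ]
[0.5334 0.0581 0.134 ]
[0.5299 0.0253 0.14  ]
[0.5296 0.0913 0.14  ]
[0.4972 0.057  0.14  ]
[0.5645 0.059  0.14  ]
[0.5335 0.0344 0.134 ]
[0.5333 0.0825 0.134 ]
[0.5096 0.0575 0.134 ]
[0.5586 0.059  0.134 ]
```

arm_command:
  increments:
    - [[-0.6, -4.62, -0.31, 0], [-0.6, -4.62, -0.31, 0], [-0.6, -4.62, -0.3, 0], [-0.6, -4.62, -0.3, 0], [-0.6, -4.62, -0.3, 0], [0, 0, 0, 0], [0, 0, 0, 0], [0, 0, 0, 0]]

```text
time: 4.1
eef_pos: [0.5155, -0.1994, 0.3001]
tcp_rot: [-0.001, 0.707, 0.001, 0.707]
contact_force: [-0.3, 0.6, 0.1]
opening: 0.998
```

```bash
python3 - <<'E'
from h import *
im,s=snap('wrist','w3'); print(s['time'],s['eef_pos'],s['qpos'],yawof(s)[0])
for q,z in [('mill_mouth',.14),('key_handle',.148),('stand_well',.008),('stand',0)]:
    print(q,[(np.round(d['at'],1).tolist(),round(d['conf'],2),np.round(atz('wrist',d['at'],z,s),4)) for d in optics.place_of('wrist',q)][:3])
cv2.imwrite('pics/w3k.png',cv2.resize(im[90:240,240:440],None,fx=4,fy=4,interpolation=cv2.INTER_CUBIC))
E
```

```text
4.1 [ 0.51548098 -0.19936097  0.30008601] [-5.52719961e-01 -3.05451607e-02  1.80094620e+00  2.19252212e-04
  1.37170502e+00 -2.12684789e+00] 1.5740844379917975
mill_mouth [([191.8, 531.4], 0.62, array([0.5331, 0.0569, 0.14  ]))]
key_handle [([177.0, 288.7], 0.84, array([ 0.5163, -0.2323,  0.148 ])), ([178.3, 216.9], 0.75, array([ 0.5173, -0.307 ,  0.148 ])), ([233.3, 195.9], 0.72, array([ 0.5804, -0.3395,  0.148 ]))]
stand_well [([151.4, 297.4], 0.55, array([ 0.5152, -0.2338,  0.008 ]))]
stand [([149.4, 319.2], 0.86, array([ 0.5137, -0.2027,  0.    ]))]
```

View pics/w3.png

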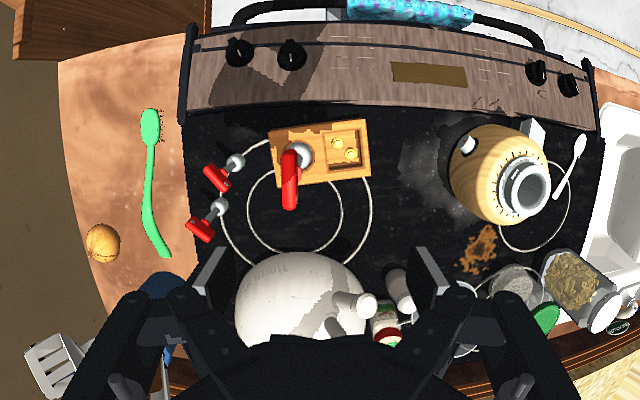

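View pics/w3k.png

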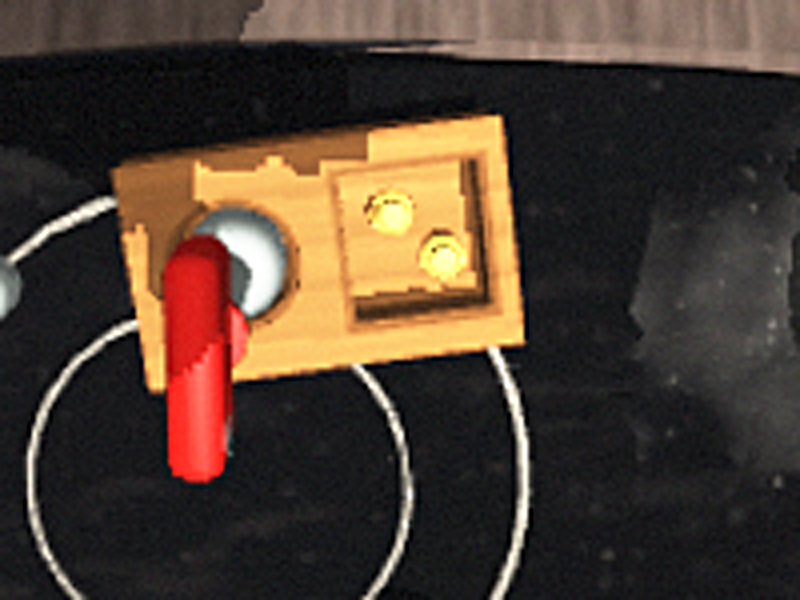

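```bash
python3 - <<'E'
from h import *
s=pickle.load(open('pics/w3.pkl','rb'))
P=lambda x,y,z:atz('wrist',(90+y/4,240+x/4),z,s)
a=P(197,480,.166);b=P(200,237,.166);print(a,b,(a+b)/2,a-b)
for c in [(168,360),(232,360),(170,260),(229,260),(172,460),(226,460)]: print(P(*c,.166))
q=[P(113,170,.034),P(500,117,.034),P(523,343,.034),P(150,390,.034)]
print(np.round(q,4),np.mean(q,0),np.degrees(np.arctan2(*(q[1]-q[0])[:2])),np.degrees(np.arctan2(*(q[2]-q[3])[:2])))
im,s=snap('top','t3')
E
```

```text
[ 0.54429353 -0.23077089  0.166     ] [ 0.48542755 -0.22862348  0.166     ] [ 0.51486054 -0.22969719  0.166     ] [ 5.88659788e-02 -2.14741115e-03  5.55111512e-17]
[ 0.51443151 -0.23675142  0.166     ]
[ 0.5144259  -0.22174951  0.166     ]
[ 0.49071855 -0.23562365  0.166     ]
[ 0.49078592 -0.22207929  0.166     ]
[ 0.53921712 -0.23664278  0.166     ]
[ 0.53914002 -0.2236527   0.166     ]
[[ 0.4846 -0.2707  0.034 ]
 [ 0.4666 -0.1422  0.034 ]
 [ 0.5439 -0.1316  0.034 ]
 [ 0.5612 -0.2604  0.034 ]] [ 0.51409007 -0.20119334  0.034     ] -7.964801563391434 -7.650774712482701
```

```bash
python3 - <<'E'
from h import *
plan([.5155,-.230,.20],yaw=1.541)
E
```

```text
n 2 dyaw -0.032 yaw0 1.573
[[5.02,-1.48,-0.0,np.float64(0.016)],[5.02,-1.48,0.02,np.float64(0.016)]]
```

arm_command:
  increments:
    - [[2.5, -1.55, 0, 0.016], [2.5, -1.55, 0, 0.016], [2.5, 0, 0, 0], [2.5, 0, 0, 0], [0, 0, 0, 0], [0, 0, 0, 0]]
  grip: 4.5

```text
time: 5.15
eef_pos: [0.5157, -0.2322, 0.2015]
tcp_rot: [0.011, 0.707, -0.011, 0.707]
contact_force: [0.3, -0.0, 1.0]
opening: 0.524
```

```bash
python3 - <<'E'
from h import *
im,s=snap('wrist','w4'); print(s['time'],s['eef_pos'],yawof(s)[0],s['opening'])
E
```

```text
5.15 [ 0.51571572 -0.23219377  0.2014595 ] 1.540119527735313 0.5237030852195714
```

View pics/w4.png

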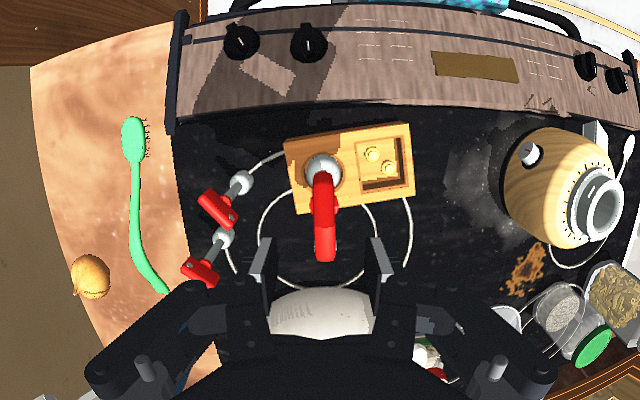

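arm_command:
  increments:
    - [[2.3, 0, 0, 0], [2.3, 0, 0, 0], [2.2, 0, 0, 0], [0, 0, 0, 0], [0, 0, 0, 0]]

```text
time: 5.82
eef_pos: [0.5162, -0.2325, 0.1342]
tcp_rot: [0.01, 0.706, -0.011, 0.708]
contact_force: [0.3, -0.3, 0.2]
opening: 0.531
```

arm_command:
  increments:
    - [[0, 0, 0, 0], [0, 0, 0, 0], [0, 0, 0, 0], [0, 0, 0, 0], [0, 0, 0, 0], [0, 0, 0, 0]]
  grip: 0.8
  grip_force: 60

```text
time: 6.58
eef_pos: [0.5161, -0.2322, 0.1337]
tcp_rot: [0.011, 0.706, -0.011, 0.708]
contact_force: [1.2, 1.2, 5.3]
opening: 0.149
```

```bash
python3 - <<'E'
from h import *
im,s=snap('wrist','w5'); print(s['time'],s['eef_pos'],yawof(s)[0],s['opening'],s['contact_force'],s['wrist_torque'])
cv2.imwrite('pics/w5k.png',cv2.resize(im[90:290,200:440],None,fx=3,fy=3,interpolation=cv2.INTER_CUBIC))
E
```

```text
6.575 [ 0.51606034 -0.23223055  0.13365955] 1.5399311984456703 0.14874556032384076 [1.18847348 1.15699592 5.30028337] [ 0.33702782 -0.15998677 -0.05104353]
```

View pics/w5k.png

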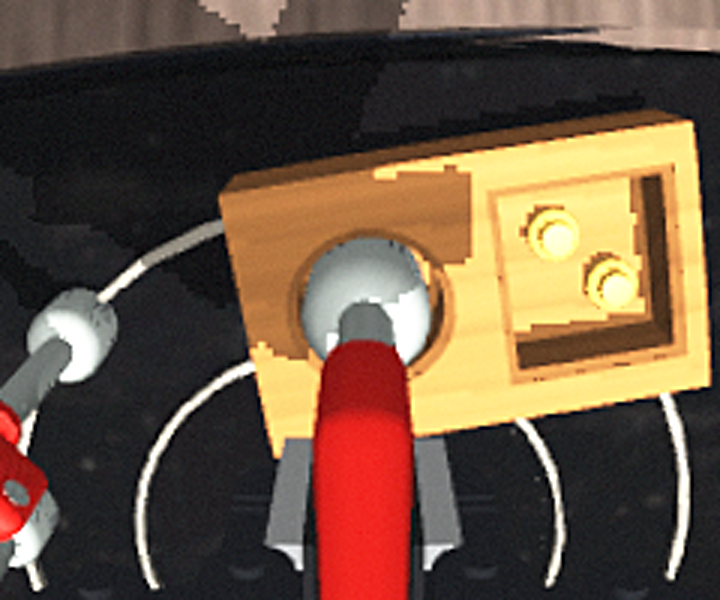

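arm_command:
  increments:
    - [[-1.0, 0, 0, 0], [-1.5, 0, 0, 0], [-1.5, 0, 0, 0], [-2.5, 0, 0, 0], [-4, 0, 0, 0], [-4.7, 0, 0, 0], [0, 0, 0, 0], [0, 0, 0, 0], [0, 0, 0, 0]]

```text
time: 7.75
eef_pos: [0.5142, -0.2313, 0.2819]
tcp_rot: [0.012, 0.708, -0.01, 0.706]
contact_force: [0.3, 0.3, -2.4]
opening: 0.157
```

```bash
python3 - <<'E'
from h import *
im,s=snap('wrist','w6'); print(s['time'],s['eef_pos'],yawof(s)[0],s['opening'],s['contact_force'],s['wrist_torque'])
snap('side','s6')
im2=cv2.imread('pics/s6.png')
im=cv2.imread('pics/w6.png')
cv2.imwrite('pics/w6k.png',cv2.resize(im[90:290,200:440],None,fx=3,fy=3,interpolation=cv2.INTER_CUBIC))
cv2.imwrite('pics/s6k.png',cv2.resize(im2[60:260,270:430],None,fx=3,fy=3,interpolation=cv2.INTER_CUBIC))
plan([.532,.0575,.2885],yaw=1.54)
E
```

```text
7.75 [ 0.51420933 -0.23129597  0.2818808 ] 1.5399955171366422 0.15665472944891948 [ 0.33859759  0.34584016 -2.43614025] [0.02400492 0.01176183 0.01534306]
n 6 dyaw 0.0 yaw0 1.54
[[-0.1,4.82,0.14,np.float64(-0.0)],[-0.1,4.82,0.14,np.float64(-0.0)],[-0.1,4.82,0.14,np.float64(-0.0)],[-0.1,4.82,0.14,np.float64(-0.0)],[-0.1,4.82,0.14,np.float64(-0.0)],[-0.1,4.82,0.14,np.float64(-0.0)]]
```

View pics/w6k.png

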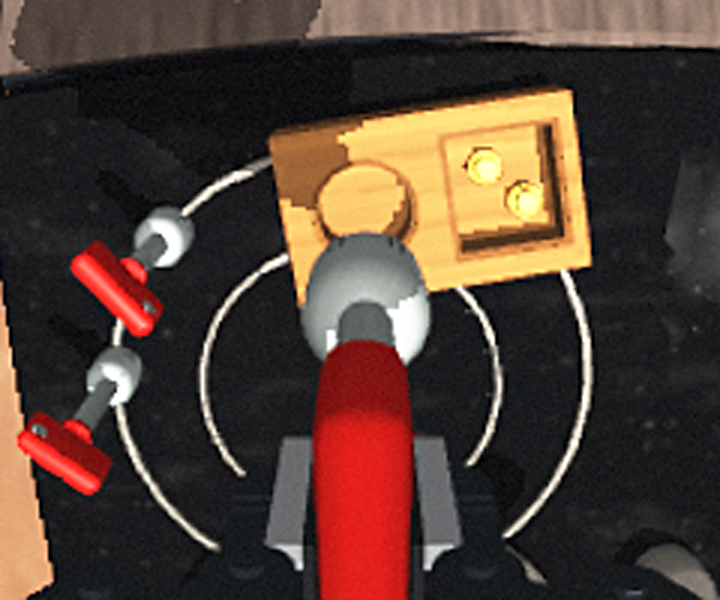

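View pics/s6k.png

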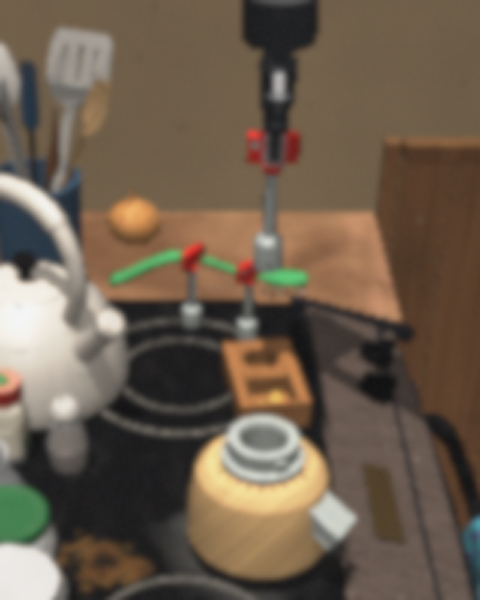

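```bash
cat >> h.py <<'E'
def projw(P,s):
    m=optics.camera_model('wrist'); K=m['camera_matrix']
    T=np.eye(4); T[:3,:3]=R.from_quat(s['tcp_rot']).as_matrix(); T[:3,3]=s['eef_pos']; T=T@m['mount']
    q=(np.atleast_2d(P)-T[:3,3])@T[:3,:3]
    x,y,z=q[:,0],-q[:,1],-q[:,2]; rr=np.hypot(x,y); th=np.arctan2(rr,z)
    return np.c_[K[1,2]+K[1,1]*th*y/rr, K[0,2]+K[0,0]*th*x/rr]
E
python3 - <<'E'
from h import *
s=pickle.load(open('pics/w6.pkl','rb'))
a=np.linspace(0,2*np.pi,90)
e=s['eef_pos']
for dz in (-.1257,-.0957):
    P=np.c_[e[0]+.018*np.cos(a),e[1]+.018*np.sin(a),e[2]+dz+0*a]
    q=projw(P,s); q=(q-[90,200])*3
    print(dz,q.min(0),q.max(0))
for dx in (-.028,.028):
  for dy in (-.007,.007):
    print(dx,dy,(projw(e+np.array([dx,dy,.0323]),s)-[90,200])*3)
w=lambda x,y,z:atz('wrist',(90+y/3,200+x/3),z,s)
print(w(315,205,.034),w(415,205,.034),w(365,162,.034))
q=[w(270,133,.034),w(572,90,.034),w(592,267,.034)]
print(np.round(q,4),(q[0]+q[2])/2)
E
```

```text
-0.1257 [223.67464009 305.79495027] [338.49624907 425.13875106]
-0.0957 [247.58933358 299.64767806] [374.28325827 432.58804692]
-0.028 -0.007 [[407.20368098 312.71906872]]
-0.028 0.007 [[404.04129687 419.91958096]]
0.028 -0.007 [[725.67669787 332.36433113]]
0.028 0.007 [[723.22786063 420.4663987 ]]
[ 0.51373265 -0.25220813  0.034     ] [ 0.51506339 -0.20933678  0.034     ] [ 0.49579262 -0.23021831  0.034     ]
[[ 0.4819 -0.27    0.034 ]
 [ 0.4662 -0.1411  0.034 ]
 [ 0.5447 -0.1306  0.034 ]] [ 0.51330956 -0.20027836  0.034     ]
```

arm_command:
  increments:
    - [[-0.1, 4.82, 0.1, 0], [-0.1, 4.82, 0.1, 0], [-0.1, 4.82, 0.1, 0], [-0.1, 4.82, 0.1, 0], [-0.1, 4.82, 0.1, 0], [-0.1, 4.82, 0.1, 0], [0, 0, 0, 0], [0, 0, 0, 0], [0, 0, 0, 0]]

```text
time: 8.98
eef_pos: [0.53, 0.0559, 0.2898]
tcp_rot: [0.011, 0.707, -0.012, 0.707]
contact_force: [0.3, -0.2, -2.9]
opening: 0.157
```

```bash
python3 - <<'E'
from h import *
im,s=snap('wrist','w7'); print(s['time'],s['eef_pos'],yawof(s)[0],s['contact_force'],s['qpos'])
im2,_=snap('side','s7')
im3,_=snap('top','t7')
cv2.imwrite('pics/w7k.png',cv2.resize(im[130:250,240:400],None,fx=5,fy=5,interpolation=cv2.INTER_CUBIC))
cv2.imwrite('pics/s7k.png',cv2.resize(im2[100:260,290:430],None,fx=3.7,fy=3.7,interpolation=cv2.INTER_CUBIC))
E
```

```text
8.975 [0.53001566 0.05590444 0.28982059] 1.5385269714846086 [ 0.32723871 -0.2092558  -2.90128232] [-8.52148355e-02 -7.04106206e-02  1.85767542e+00 -3.60791559e-04
  1.35518648e+00 -1.62366433e+00]
```

View pics/w7k.png

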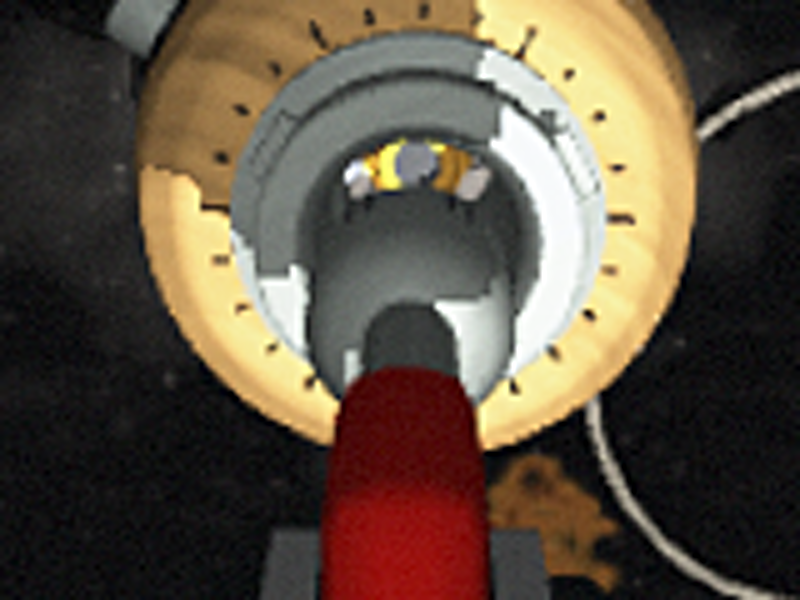

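View pics/s7k.png

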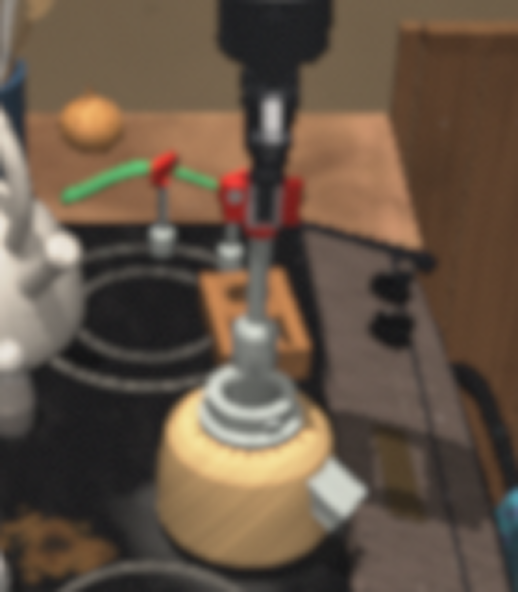

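```bash
python3 - <<'E'
from h import *
s=pickle.load(open('pics/w7.pkl','rb')); e=s['eef_pos']; print(e)
a=np.linspace(0,2*np.pi,180)
def circ(c,r,z): 
    q=(projw(np.c_[c[0]+r*np.cos(a),c[1]+r*np.sin(a),z+0*a],s)-[130,240])*5
    return q
for dx in (0,.0025):
  for dz in (-.1257,-.0957):
    q=circ((e[0]+dx,e[1]),.018,e[2]+dz); print('key',dx,dz,np.round(q.min(0)),np.round(q.max(0)))
from scipy.optimize import least_squares
for c in [(.5315,.058),(.5330,.058)]:
    for r,z in ((.033,.14),(.0245,.14),(.020,.134)):
        q=circ(c,r,z); print(c,r,np.round(q.min(0)),np.round(q.max(0)))
im=cv2.imread('pics/w7.png')
v=cv2.resize(im[130:250,240:400],None,fx=5,fy=5,interpolation=cv2.INTER_CUBIC)
for c,r,z,col in [((.5325,.058),.033,.14,(0,0,255)),((.5325,.058),.0245,.14,(0,255,0)),((.5325,.058),.02,.134,(255,0,0)),((e[0],e[1]),.018,e[2]-.1257,(255,0,255)),((e[0],e[1]),.018,e[2]-.0957,(255,255,0)),((.5325,.058),.07,.10,(0,255,255))]:
    cv2.polylines(v,[np.int32(circ(c,r,z)[:,::-1])],True,col,1)
cv2.imwrite('pics/w7o.png',v)
E
```

```text
[0.53001566 0.05590444 0.28982059]
key 0 -0.1257 [171. 311.] [362. 510.]
key 0 -0.0957 [211. 301.] [422. 523.]
key 0.0025 -0.1257 [185. 312.] [375. 511.]
key 0.0025 -0.0957 [226. 302.] [436. 523.]
(0.5315, 0.058) 0.033 [ 75. 253.] [399. 589.]
(0.5315, 0.058) 0.0245 [118. 296.] [360. 546.]
(0.5315, 0.058) 0.02 [135. 321.] [329. 521.]
(0.533, 0.058) 0.033 [ 82. 254.] [406. 589.]
(0.533, 0.058) 0.0245 [126. 297.] [367. 546.]
(0.533, 0.058) 0.02 [143. 321.] [336. 521.]
```

View pics/w7o.png

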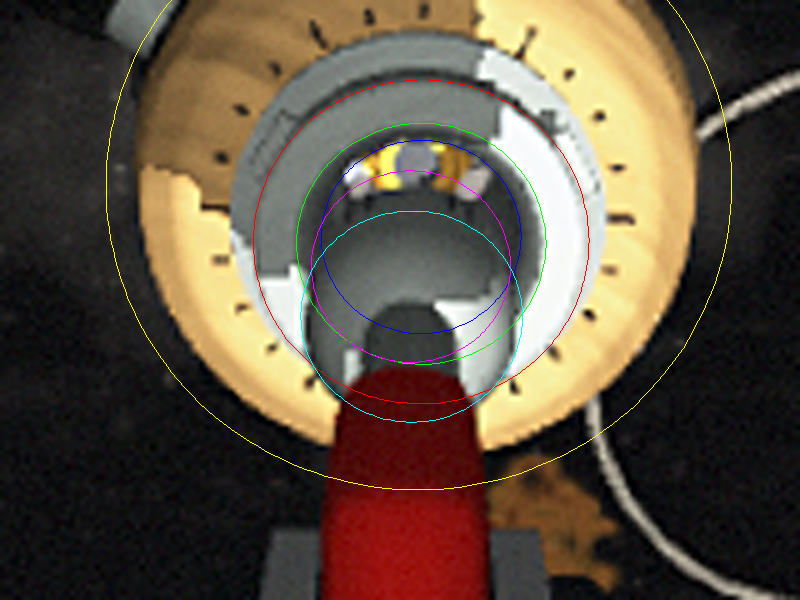

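```bash
python3 - <<'E'
from h import *
im=cv2.imread('pics/w7.png')[150:215,285:360]
g=np.clip(im.astype(float)*2.2,0,255).astype(np.uint8)
cv2.imwrite('pics/w7e.png',cv2.resize(g,None,fx=9,fy=9,interpolation=cv2.INTER_CUBIC))
print(cv2.cvtColor(cv2.imread('pics/w7.png'),cv2.COLOR_BGR2GRAY)[160:196,[312,316,322,326,330]].tolist())
E
```

```text
[[58, 212, 135, 157, 112], [81, 235, 136, 138, 113], [179, 233, 133, 144, 117], [239, 230, 135, 133, 125], [222, 218, 140, 62, 115], [175, 220, 139, 42, 107], [174, 211, 112, 80, 99], [168, 161, 74, 73, 90], [149, 51, 57, 52, 76], [90, 56, 66, 59, 28], [46, 62, 60, 62, 20], [54, 63, 62, 62, 26], [61, 60, 63, 63, 53], [65, 67, 67, 65, 63], [63, 64, 66, 68, 62], [66, 64, 67, 66, 63], [65, 69, 79, 69, 64], [65, 72, 84, 75, 63], [72, 77, 84, 85, 78], [78, 84, 93, 82, 78], [85, 87, 93, 91, 81], [91, 99, 103, 99, 85], [92, 100, 103, 103, 95], [98, 107, 109, 110, 98], [100, 112, 118, 109, 107], [105, 113, 117, 112, 110], [107, 112, 125, 114, 114], [110, 120, 128, 123, 114], [110, 119, 133, 125, 113], [110, 124, 119, 126, 98], [112, 114, 83, 105, 190], [114, 100, 50, 67, 252], [114, 67, 61, 38, 250], [119, 56, 61, 50, 255], [111, 54, 58, 55, 232], [103, 57, 62, 57, 153]]
```

View pics/w7e.png

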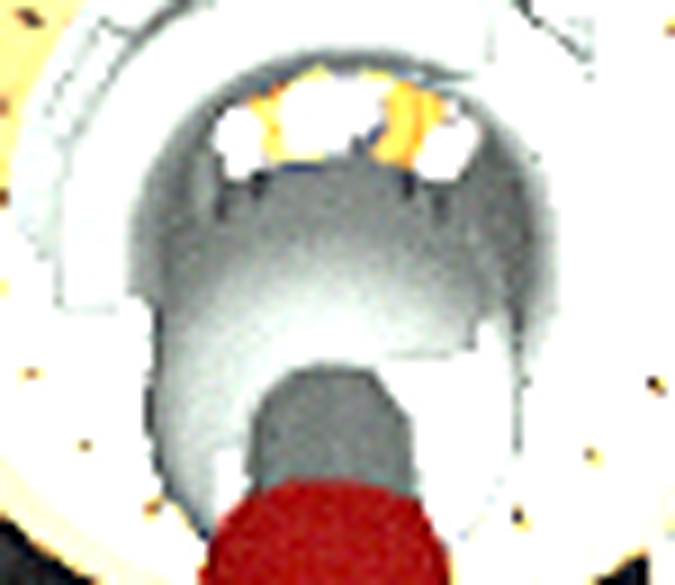

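```bash
python3 - <<'E'
from h import *
s=st();print(s['eef_pos'],s['time']); plan([.528,.058,.265],n=2)
E
```

```text
[0.53013359 0.05594387 0.29019292] 9.125
n 2 dyaw 0 yaw0 1.538
[[1.26,0.1,-0.11,0.0],[1.26,0.1,-0.11,0.0]]
```

arm_command:
  increments:
    - [[1.2, 0.1, -0.11, 0], [1.2, 0.1, -0.11, 0], [0.6, 0, 0, 0], [0.5, 0, 0, 0], [0.5, 0, 0, 0], [0.5, 0, 0, 0], [0.5, 0, 0, 0], [0, 0, 0, 0]]

```text
time: 10.12
eef_pos: [0.5281, 0.0589, 0.2397]
tcp_rot: [0.011, 0.707, -0.011, 0.707]
contact_force: [2.3, -0.4, -4.1]
opening: 0.151
```

```bash
cat > q.py <<'E'
from h import *
s=st();print(round(s['time'],2),np.round(s['eef_pos'],4),round(yawof(s)[0],3),np.round(s['contact_force'],1),np.round(s['wrist_torque'],2),round(s['opening'],3),'J6',round(s['qpos'][5],2))
E
python3 q.py
```

```text
10.12 [0.5281 0.0589 0.2397] 1.54 [ 2.3 -0.4 -4.1] [-0.33 -0.72 -0.01] 0.151 J6 -1.62
```

arm_command:
  increments:
    - [[0.3, 0, 0.05, 0], [0.5, -0.03, 0.05, 0], [0.6, 0, 0, 0], [0.6, 0, 0, 0], [0.6, 0, 0, 0], [0, 0, 0, 0]]

```text
time: 10.88
eef_pos: [0.5286, 0.0587, 0.2133]
tcp_rot: [0.011, 0.707, -0.011, 0.707]
contact_force: [1.4, -0.5, -3.7]
opening: 0.157
```

```bash
python3 q.py
```

```text
10.88 [0.5286 0.0587 0.2133] 1.54 [ 1.4 -0.5 -3.7] [-0.2  -0.35  0.03] 0.157 J6 -1.62
```

arm_command:
  increments:
    - [[0, -0.05, 0.1, 0], [0, 0, 0, 0], [0, 0, 0, 0]]

```text
time: 11.25
eef_pos: [0.5297, 0.0583, 0.2143]
tcp_rot: [0.011, 0.707, -0.011, 0.707]
contact_force: [-0.7, -0.1, -2.7]
opening: 0.151
```

```bash
python3 q.py
```

```text
11.25 [0.5297 0.0583 0.2143] 1.54 [-0.7 -0.1 -2.7] [-0.03 -0.    0.01] 0.151 J6 -1.62
```

arm_command:
  increments:
    - [[0.6, 0, 0.03, 0], [0.6, 0, 0, 0], [0.6, 0, 0, 0], [0.3, 0, 0, 0], [0.2, 0, 0, 0], [0, 0, 0, 0], [0, 0, 0, 0]]

```text
time: 12.12
eef_pos: [0.5304, 0.0581, 0.1916]
tcp_rot: [0.011, 0.707, -0.011, 0.707]
contact_force: [-0.6, -1.2, -2.8]
opening: 0.155
```

```bash
python3 q.py
```

```text
12.12 [0.5304 0.0581 0.1916] 1.54 [-0.6 -1.2 -2.8] [-0.03 -0.03 -0.04] 0.155 J6 -1.62
```

arm_command:
  increments:
    - [[0.2, 0, 0, 0], [0.2, 0, 0, 0], [0.1, 0, 0, 0], [0, 0, 0, 0], [0, 0, 0, 0]]

```text
time: 12.75
eef_pos: [0.5303, 0.0582, 0.1864]
tcp_rot: [0.011, 0.707, -0.011, 0.707]
contact_force: [-0.3, -0.0, -2.3]
opening: 0.154
```

```bash
python3 q.py
```

```text
12.75 [0.5303 0.0582 0.1864] 1.54 [-0.3 -0.  -2.3] [-0.09  0.04  0.  ] 0.154 J6 -1.62
```

arm_command:
  increments:
    - [[0.1, 0, 0, 0], [0.1, 0, 0, 0], [0, 0, 0, 0]]

```text
time: 13.12
eef_pos: [0.5302, 0.0581, 0.1842]
tcp_rot: [0.011, 0.707, -0.011, 0.707]
contact_force: [-0.2, 0.4, -3.2]
opening: 0.155
```

```bash
python3 q.py
```

```text
13.12 [0.5302 0.0581 0.1842] 1.54 [-0.2  0.4 -3.2] [-0.03 -0.02  0.03] 0.155 J6 -1.62
```

arm_command:
  increments:
    - [[0.1, 0, 0, 0], [0.1, 0, 0, 0], [0, 0, 0, 0]]

```text
time: 13.5
eef_pos: [0.5302, 0.0581, 0.1822]
tcp_rot: [0.011, 0.707, -0.011, 0.707]
contact_force: [0.2, -1.1, -2.8]
opening: 0.156
```

```bash
python3 q.py
```

```text
13.5 [0.5302 0.0581 0.1822] 1.54 [ 0.2 -1.1 -2.8] [ 0.01 -0.07  0.01] 0.156 J6 -1.62
```

arm_command:
  increments:
    - [[0.1, 0, 0, 0], [0.1, 0, 0, 0], [0, 0, 0, 0]]

```text
time: 13.88
eef_pos: [0.5302, 0.0581, 0.1802]
tcp_rot: [0.011, 0.707, -0.011, 0.707]
contact_force: [-0.2, -0.3, -2.4]
opening: 0.156
```

```bash
python3 q.py
```

```text
13.88 [0.5302 0.0581 0.1802] 1.54 [-0.2 -0.3 -2.4] [-0.09 -0.06  0.04] 0.156 J6 -1.62
```

arm_command:
  increments:
    - [[0.1, 0, 0, 0], [0.1, 0, 0, 0], [0.1, 0, 0, 0], [0.1, 0, 0, 0], [0, 0, 0, 0]]

```text
time: 14.5
eef_pos: [0.5302, 0.0581, 0.1762]
tcp_rot: [0.011, 0.707, -0.011, 0.707]
contact_force: [-0.2, 0.4, -2.5]
opening: 0.151
```

```bash
python3 q.py
```

```text
14.5 [0.5302 0.0581 0.1762] 1.54 [-0.2  0.4 -2.5] [-0.06 -0.08 -0.01] 0.151 J6 -1.62
```

arm_command:
  increments:
    - [[0.1, 0, 0, 0], [0.1, 0, 0, 0], [0.05, 0, 0, 0], [0.05, 0, 0, 0], [0, 0, 0, 0]]

```text
time: 15.12
eef_pos: [0.5302, 0.0581, 0.1733]
tcp_rot: [0.011, 0.707, -0.011, 0.707]
contact_force: [0.3, -1.1, -3.0]
opening: 0.155
```

```bash
python3 q.py
```

```text
15.12 [0.5302 0.0581 0.1733] 1.54 [ 0.3 -1.1 -3. ] [-0.15 -0.11  0.04] 0.155 J6 -1.62
```

arm_command:
  increments:
    - [[0.05, 0, 0, 0], [0.05, 0, 0, 0], [0.05, 0, 0, 0], [0, 0, 0, 0]]

```text
time: 15.62
eef_pos: [0.5303, 0.0581, 0.1721]
tcp_rot: [0.011, 0.707, -0.011, 0.707]
contact_force: [-0.5, -0.7, -0.6]
opening: 0.155
```

```bash
python3 q.py
```

```text
15.62 [0.5303 0.0581 0.1721] 1.54 [-0.5 -0.7 -0.6] [-0.06  0.05 -0.  ] 0.155 J6 -1.62
```

arm_command:
  increments:
    - [[0.03, 0, 0, 0.08], [0, 0, 0, 0.08], [0, 0, 0, 0.08], [0, 0, 0, 0]]

```text
time: 16.12
eef_pos: [0.5306, 0.0581, 0.1721]
tcp_rot: [0.095, 0.7, -0.095, 0.701]
contact_force: [0.2, -1.0, 1.0]
opening: 0.151
```

```bash
python3 q.py
```

```text
16.12 [0.5306 0.0581 0.1721] 1.301 [ 0.2 -1.   1. ] [-0.18  0.05 -0.04] 0.151 J6 -1.38
```

arm_command:
  increments:
    - [[0, 0, 0, 0.06], [0, 0, 0, 0.06], [0, 0, 0, 0.06]]

```text
time: 16.5
eef_pos: [0.5305, 0.0582, 0.1721]
tcp_rot: [0.158, 0.689, -0.158, 0.69]
contact_force: [-0.8, 0.3, 1.4]
opening: 0.157
```

```bash
python3 q.py; python3 - <<'E'
from h import *
im,s=snap('wrist','w8')
cv2.imwrite('pics/w8k.png',cv2.resize(im[100:300,200:440],None,fx=3,fy=3,interpolation=cv2.INTER_CUBIC))
E
```

```text
16.5 [0.5305 0.0582 0.1721] 1.12 [-0.8  0.3  1.4] [-0.12  0.09  0.15] 0.157 J6 -1.2
```

View pics/w8k.png

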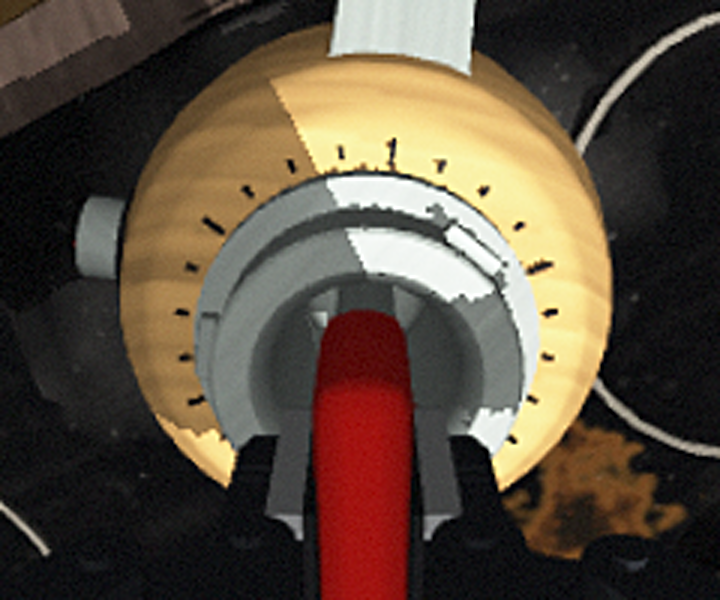

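arm_command:
  increments:
    - [[0, 0, 0, 0.06], [0, 0, 0, 0.06], [0, 0, 0, 0.06], [0, 0, 0, 0.06]]

```text
time: 17.05
eef_pos: [0.5305, 0.0583, 0.1721]
tcp_rot: [0.239, 0.665, -0.239, 0.666]
contact_force: [-0.3, 0.4, 1.3]
opening: 0.152
```

```bash
python3 q.py
```

```text
17.05 [0.5305 0.0583 0.1721] 0.88 [-0.3  0.4  1.3] [-0.04  0.1   0.14] 0.152 J6 -0.96
```

arm_command:
  increments:
    - [[0, 0, 0, 0.05], [0, 0, 0, 0.05], [0, 0, 0, 0.04]]

```text
time: 17.42
eef_pos: [0.5305, 0.0584, 0.1721]
tcp_rot: [0.285, 0.647, -0.285, 0.647]
contact_force: [-0.2, 0.6, 1.4]
opening: 0.156
```

```bash
python3 q.py
```

```text
17.43 [0.5305 0.0584 0.1721] 0.741 [-0.2  0.6  1.4] [0.03 0.1  0.18] 0.156 J6 -0.82
```

arm_command:
  increments:
    - [[0, 0, 0, 0.04], [0, 0, 0, 0.04], [0, 0, 0, 0.04]]

```text
time: 17.8
eef_pos: [0.5305, 0.0584, 0.1721]
tcp_rot: [0.324, 0.629, -0.323, 0.629]
contact_force: [-1.0, 0.8, 0.8]
opening: 0.155
```

```bash
python3 q.py
```

```text
17.8 [0.5305 0.0584 0.1721] 0.621 [-1.   0.8  0.8] [0.1  0.06 0.09] 0.155 J6 -0.7
```

arm_command:
  increments:
    - [[0, 0, 0, 0.04], [0, 0, 0, 0.04], [0, 0, 0, 0.04]]

```text
time: 18.18
eef_pos: [0.5305, 0.0585, 0.1721]
tcp_rot: [0.361, 0.608, -0.36, 0.608]
contact_force: [-0.9, 1.5, 2.2]
opening: 0.152
```

```bash
python3 q.py
```

```text
18.18 [0.5305 0.0585 0.1721] 0.501 [-0.9  1.5  2.2] [0.12 0.08 0.29] 0.152 J6 -0.58
```

arm_command:
  increments:
    - [[0, 0, 0, 0.025], [0, 0, 0, 0.025]]

```text
time: 18.42
eef_pos: [0.5305, 0.0584, 0.1721]
tcp_rot: [0.376, 0.599, -0.375, 0.599]
contact_force: [-1.0, 1.8, 2.9]
opening: 0.151
```

```bash
python3 q.py
```

```text
18.43 [0.5305 0.0584 0.1721] 0.451 [-1.   1.8  2.9] [0.33 0.12 0.63] 0.151 J6 -0.53
```

arm_command:
  increments:
    - [[0, 0, 0, -0.04], [0, 0, 0, -0.04], [0, 0, 0, -0.03], [0, 0, 0, 0]]

```text
time: 18.92
eef_pos: [0.5306, 0.0582, 0.1721]
tcp_rot: [0.343, 0.618, -0.342, 0.619]
contact_force: [-0.2, 0.4, 3.6]
opening: 0.156
```

```bash
python3 q.py
```

```text
18.93 [0.5306 0.0582 0.1721] 0.559 [-0.2  0.4  3.6] [ 0.31  0.1  -0.  ] 0.156 J6 -0.64
```

arm_command:
  increments:
    - [[0, 0, 0, 0.05], [0, 0, 0, 0.05], [0, 0, 0, 0]]

```text
time: 19.3
eef_pos: [0.5305, 0.0584, 0.1721]
tcp_rot: [0.373, 0.601, -0.372, 0.601]
contact_force: [-0.6, 2.1, 4.8]
opening: 0.155
```

```bash
python3 q.py
```

```text
19.3 [0.5305 0.0584 0.1721] 0.462 [-0.6  2.1  4.8] [0.48 0.11 0.47] 0.155 J6 -0.54
```

arm_command:
  increments:
    - [[0, 0, 0, -0.05], [0, 0, 0, -0.045], [-0.2, 0, 0, 0], [-0.3, 0, 0, 0], [-0.5, 0, 0, 0], [-0.6, 0, 0, 0], [0, 0, 0, 0]]

```text
time: 20.18
eef_pos: [0.53, 0.0579, 0.1882]
tcp_rot: [0.343, 0.618, -0.344, 0.618]
contact_force: [-0.6, -0.8, -2.4]
opening: 0.157
```

```bash
python3 q.py
```

```text
20.18 [0.53   0.0579 0.1882] 0.555 [-0.6 -0.8 -2.4] [-0.01  0.   -0.01] 0.157 J6 -0.64
```

Free of the nut. Lift out of the throat.

arm_command:
  increments:
    - [[-1, 0, 0, 0], [-1, 0, 0, 0], [-1, 0, 0, 0], [-1.5, 0, 0, 0], [-1.5, 0, 0, 0], [-2, 0, 0, 0], [-2, 0, 0, 0], [0, 0, 0, 0], [0, 0, 0, 0]]

```text
time: 21.3
eef_pos: [0.53, 0.0581, 0.2871]
tcp_rot: [0.344, 0.618, -0.344, 0.618]
contact_force: [-0.1, 0.7, -2.6]
opening: 0.154
```

```bash
python3 q.py; python3 - <<'E'
from h import *
im,s=snap('wrist','w9')
cv2.imwrite('pics/w9k.png',cv2.resize(im[100:300,200:440],None,fx=3,fy=3,interpolation=cv2.INTER_CUBIC))
plan([.516,-.2305,.292],yaw=1.54)
E
```

```text
21.3 [0.53   0.0581 0.2871] 0.555 [-0.1  0.7 -2.6] [-0.03  0.02 -0.01] 0.154 J6 -0.64
n 6 dyaw 0.985 yaw0 0.555
[[-0.09,-2.73,3.97,np.float64(-0.164)],[-0.09,-3.34,3.47,np.float64(-0.164)],[-0.09,-3.86,2.88,np.float64(-0.164)],[-0.09,-4.28,2.21,np.float64(-0.164)],[-0.09,-4.58,1.48,np.float64(-0.164)],[-0.09,-4.76,0.71,np.float64(-0.164)]]
```

View pics/w9k.png

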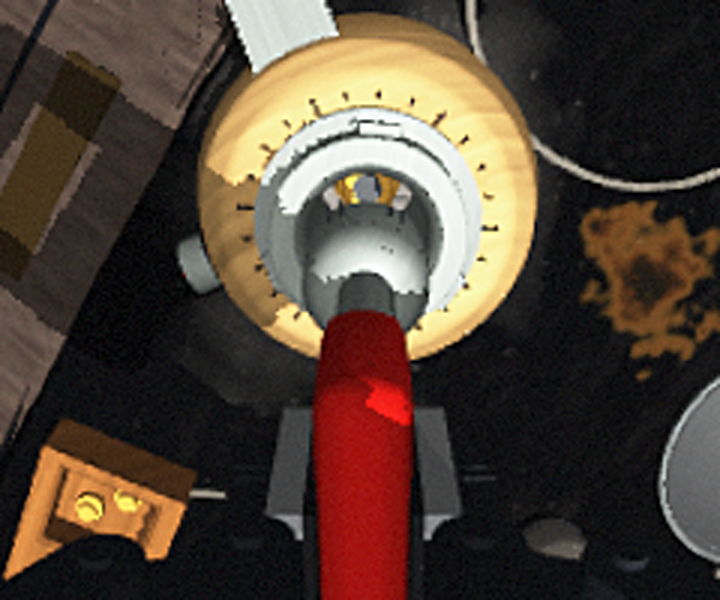

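arm_command:
  increments:
    - [[-0.09, -2.73, 3.97, -0.164], [-0.09, -3.34, 3.47, -0.164], [-0.09, -3.86, 2.88, -0.164], [-0.09, -4.28, 2.21, -0.164], [-0.09, -4.58, 1.48, -0.164], [-0.09, -4.76, 0.71, -0.164], [0, 0, 0, 0], [0, 0, 0, 0], [0, 0, 0, 0]]

```text
time: 22.48
eef_pos: [0.5165, -0.2292, 0.2924]
tcp_rot: [0.011, 0.707, -0.011, 0.707]
contact_force: [-0.3, -0.3, -3.2]
opening: 0.154
```

```bash
python3 q.py; python3 - <<'E'
from h import *
plan([.516,-.2315,.19],yaw=1.54,n=5)
E
```

```text
22.48 [ 0.5165 -0.2292  0.2924] 1.54 [-0.3 -0.3 -3.2] [-0.   -0.01 -0.04] 0.154 J6 -2.14
n 5 dyaw 0.0 yaw0 1.54
[[2.05,-0.05,-0.01,np.float64(-0.0)],[2.05,-0.05,-0.01,np.float64(-0.0)],[2.05,-0.05,-0.01,np.float64(-0.0)],[2.05,-0.05,-0.01,np.float64(-0.0)],[2.05,-0.05,-0.01,np.float64(-0.0)]]
```

arm_command:
  increments:
    - [[2.5, -0.05, -0.01, 0], [2.5, -0.05, -0.01, 0], [2.5, -0.05, -0.01, 0], [2.6, -0.04, 0, 0], [0, 0, 0, 0], [0, 0, 0, 0]]

```text
time: 23.22
eef_pos: [0.5169, -0.232, 0.1932]
tcp_rot: [0.011, 0.706, -0.011, 0.708]
contact_force: [-0.4, -0.4, -2.1]
opening: 0.154
```

```bash
python3 q.py; python3 - <<'E'
from h import *
im,s=snap('wrist','w10')
v=cv2.resize(im[110:240,240:400],None,fx=5,fy=5,interpolation=cv2.INTER_CUBIC)[:600]
cv2.imwrite('pics/w10k.png',v)
E
```

```text
23.23 [ 0.5169 -0.232   0.1932] 1.54 [-0.4 -0.4 -2.1] [-0.03  0.    0.04] 0.154 J6 -2.14
```

View pics/w10k.png

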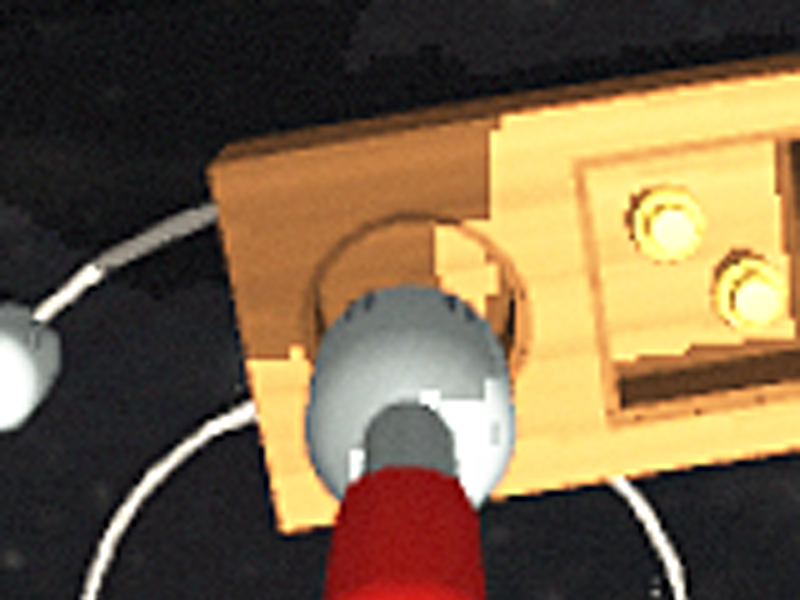

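```bash
python3 - <<'E'
from h import *
s=pickle.load(open('pics/w10.pkl','rb')); e=s['eef_pos']; a=np.linspace(0,2*np.pi,360)
def ext(c,r,z):
    q=(projw(np.c_[c[0]+r*np.cos(a),c[1]+r*np.sin(a),z+0*a],s)-[110,240])*5; return np.round([q[:,1].min(),q[:,1].max(),q[:,0].min()])
for dx in (0,.002,.004): print('key',dx,ext((e[0]+dx,e[1]),.018,e[2]-.1257),ext((e[0]+dx,e[1]),.018,e[2]-.0957))
for x in (.514,.516,.518): print('rim',x,ext((x,-.231),.0235,.034),ext((x,-.231),.0205,.031))
E
```

```text
key 0 [312. 511. 269.] [301. 523. 310.]
key 0.002 [312. 511. 280.] [302. 523. 322.]
key 0.004 [313. 511. 291.] [303. 523. 334.]
rim 0.514 [299. 532. 191.] [314. 516. 204.]
rim 0.516 [299. 532. 201.] [315. 516. 213.]
rim 0.518 [300. 532. 211.] [315. 517. 223.]
```

arm_command:
  increments:
    - [[1.0, 0.07, -0.08, 0], [1.0, 0.07, -0.08, 0], [0.6, 0, 0, 0], [0.6, 0, 0, 0], [0.6, 0, 0, 0], [0.3, 0, 0, 0], [0, 0, 0, 0]]

```text
time: 24.15
eef_pos: [0.5146, -0.2309, 0.1507]
tcp_rot: [0.011, 0.707, -0.011, 0.707]
contact_force: [-0.2, -0.5, -2.7]
opening: 0.156
```

```bash
python3 q.py
```

```text
24.15 [ 0.5146 -0.2309  0.1507] 1.539 [-0.2 -0.5 -2.7] [ 0.04  0.06 -0.01] 0.156 J6 -2.14
```

In the well without contact; lower to the floor.

arm_command:
  increments:
    - [[0.5, 0, 0, 0], [0.5, 0, 0, 0], [0.4, 0, 0, 0], [0.2, 0, 0, 0], [0, 0, 0, 0]]

```text
time: 24.78
eef_pos: [0.5146, -0.2308, 0.1347]
tcp_rot: [0.011, 0.707, -0.011, 0.707]
contact_force: [-0.2, 0.0, -2.9]
opening: 0.151
```

```bash
python3 q.py
```

```text
24.77 [ 0.5146 -0.2308  0.1347] 1.539 [-0.2  0.  -2.9] [-0.    0.04 -0.01] 0.151 J6 -2.14
```

arm_command:
  increments:
    - [[0.1, 0, 0, 0], [0.05, 0, 0, 0], [0, 0, 0, 0]]

```text
time: 25.15
eef_pos: [0.5148, -0.231, 0.1337]
tcp_rot: [0.011, 0.707, -0.011, 0.707]
contact_force: [-0.1, -0.3, -2.1]
opening: 0.155
```

```bash
python3 q.py
```

```text
25.15 [ 0.5148 -0.231   0.1337] 1.539 [-0.1 -0.3 -2.1] [0.06 0.09 0.01] 0.155 J6 -2.14
```

arm_command:
  increments:
    - [[0.05, 0, 0, 0], [0, 0, 0, 0]]

```text
time: 25.4
eef_pos: [0.5149, -0.231, 0.1337]
tcp_rot: [0.011, 0.707, -0.011, 0.707]
contact_force: [-1.7, 1.3, 2.2]
opening: 0.158
```

arm_command:
  increments:
    - [[0, 0, 0, 0], [0, 0, 0, 0], [0, 0, 0, 0], [0, 0, 0, 0], [0, 0, 0, 0]]
  grip: 4.5

```text
time: 26.02
eef_pos: [0.5147, -0.2309, 0.1329]
tcp_rot: [0.011, 0.707, -0.011, 0.707]
contact_force: [-0.6, -0.1, -0.1]
opening: 0.525
```

arm_command:
  increments:
    - [[-1, 0, 0, 0], [-2, 0, 0, 0], [-3, 0, 0, 0], [-4, 0, 0, 0], [-5, 0, 0, 0], [-2, 0, 0, 0], [0, 0, 0, 0], [0, 0, 0, 0]]

```text
time: 27.02
eef_pos: [0.5139, -0.2304, 0.3007]
tcp_rot: [0.012, 0.708, -0.011, 0.706]
contact_force: [0.4, 0.1, -0.5]
opening: 0.524
```

```bash
python3 q.py; python3 - <<'E'
from h import *
im,s=snap('wrist','w11'); snap('side','s11'); snap('top','t11')
im2=cv2.imread('pics/s11.png')
cv2.imwrite('pics/s11k.png',cv2.resize(im2[100:260,230:430],None,fx=3.7,fy=3.7,interpolation=cv2.INTER_CUBIC))
E
```

```text
27.02 [ 0.5139 -0.2304  0.3007] 1.539 [ 0.4  0.1 -0.5] [ 0.04 -0.01  0.  ] 0.524 J6 -2.14
```

View pics/w11.png

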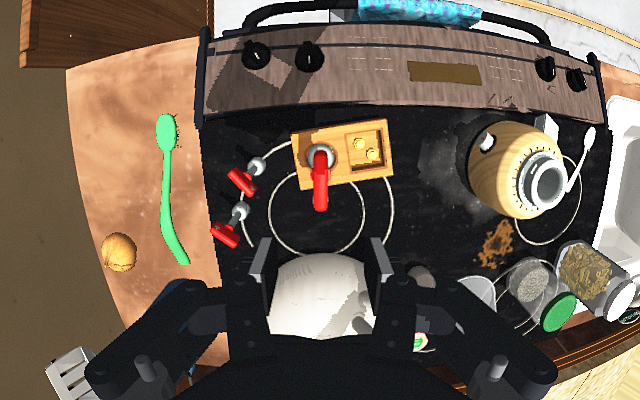

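View pics/s11k.png

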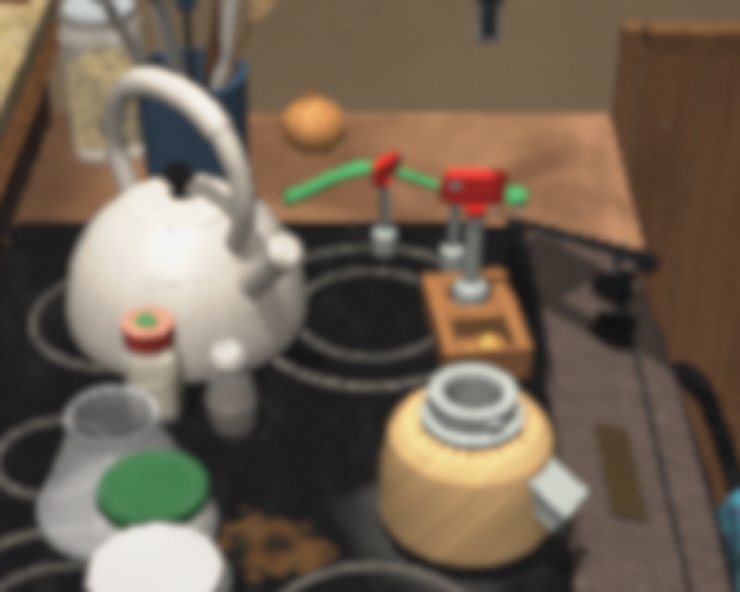

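View pics/t11.png

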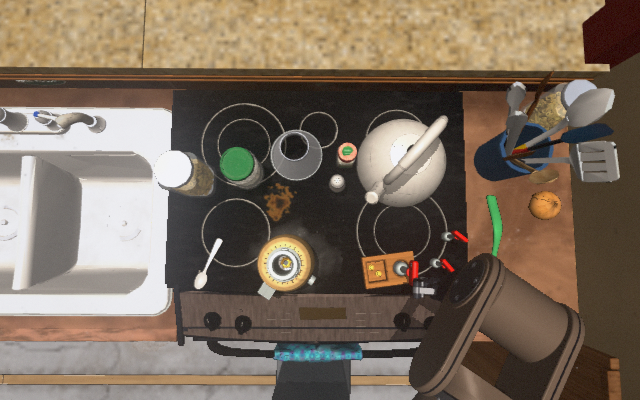

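```bash
python3 -c "
from plant import ctrl
print(ctrl.sign_off())"
```

```text
the job is handed in; nothing more can be done
None
```

The nut is tight against its stop, the key is back upright in its well, and the job was handed in at about 27 s of the 72 s allowed.

- **Picking and fitting:** I took the key from the stand; its wing measured about 59 x 14 mm, so it was the large one. It slid down the throat with only light wall contact. The flats were already lined up, so it dropped fully onto the nut at the expected depth, with under 5 N of push.
- **Tightening:** I turned the key clockwise about 1.1 rad, including the play. The torque stayed near the thread drag at about 0.15 N m, then rose to 0.63 N m. I backed off within the play and turned again, and met the same resistance at the same angle, 0.47 N m. I stopped there because of the burr's contact limit. The nut's own reading is not visible, so "tight" rests on this torque and angle.
- **Last checks:** The final pictures show the key upright in the well, the gripper clear above it and the bystanders where they were. None of my last checks failed. Earlier, the wrist camera placed the key and the mill about 2–3 mm off in x from the arm's own readings. I corrected for this by comparing the two in the pictures and by feel.

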